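Release a steel ball from a drop cup into the green bin

TASK

Take the drop cup by its leaning orange handle, keep it upright with the steel ball inside, and hold it low in the mouth of the green bin so that its red release tab is pressed by the bin's far rim, the bottom swings open and the ball drops into the green bin. Then set the empty cup back down upright on its yellow stand and let go. Leave the hammer, the tube and the magnet where they are.

Things in the scene. Friction and masses are not known exactly. Their poses are not given: they have to be found in the camera images.
- cup: Loose drop cup, about 0.3 kg: aluminium tube, outside 92 mm, inside 84 mm wide, from z = 12 to 82 mm, open on top. Origin on the tube's axis at the underside of two foot rails (8 mm wide, x = -56 to +40 mm, centred at y = -50 and +50 mm), so at the height of what it stands on. z up, +x from handle to red tab. A bracket at z = 57 to 67 mm joins the handle to the tube's -x side.
- cup_handle (a point): Point to grip, mid-plate 25 mm from the upper edge: x = -91.5, y = 0, z = 107.6 mm in the cup's frame (same axes). The orange plate is 100 mm wide (y), 12 mm thick, 80 mm long and leans 30 degrees: from x = -64, z = 60 mm up to x = -104, z = 129 mm. Pinch its thickness from above, fingers pointing down along the plate, so tilted 30 degrees with tips towards +x.
- cup_bottom (a joint): Angle of the cup's hinged bottom, rad: 0 shut, 1.2 fully open. Hinge line along the cup's y at x = +48, z = 8 mm; the red tab beyond it is in one line with the bottom plate, so the tab pushed up relative to the cup swings the bottom down. A spring holds and re-shuts it (0.12 N m shut, 0.17 at 1 rad; 5 to 8 N on the tab at the rim). The ball gets through at about 0.8 rad.
- tab_tip (a point): Middle of the outer end of the red release tab (moves with it). The tab is 46 mm wide, 4 mm thick and reaches 56 mm beyond the hinge, to x = +104 mm in the cup's frame; shut, it is level and its underside is 6 mm above the cup's origin.
- ball_center (a point): Centre of the loose hollow steel ball, diameter 64 mm, about 0.12 kg; it starts inside the cup.
- green_bin: Fixed green steel bin, open on top, outside 154 (x) by 170 (y) by 150 mm high, walls and floor 5 mm. Origin: centre of its underside, z up; its +x wall is the far one. It starts at one of three places in a row, as do the blue bin and the stand.
- green_bin_mouth (a point): Centre of the green bin's mouth at rim height, 150 mm above the table, axes of the bin. With the cup's axis here and its x along the bin's x, the far rim (inner edge 72 mm from the centre) is under the tab, 24 mm beyond the hinge: it touches when the cup's origin is 6 mm below the rim; 30 to 40 mm lower opens the bottom 0.9 to 1.0 rad. There is room for the rails inside.
- blue_bin: Fixed blue bin of the same size and shape, not to be used. Origin: centre of its underside.
- stand: Fixed yellow cup stand with a flat top 170 mm along x by 150 mm along y, 110 mm high. Origin: centre of its underside, z up. The cup starts standing on its top.
- stand_top (a point): Centre of the stand's flat top, 110 mm above the table.
- hammer: Loose hammer 280 mm long lying flat on the table between the robot and the row of bins and stand, a bystander. Origin: the middle of its length, at the table.
- tube: Loose piece of dark square steel tube 120 x 50 x 50 mm lying to the left, a bystander. Origin: centre of its underside.
- magnet: Loose red upright plate magnet 90 x 22 x 90 mm standing to the right, a bystander. Origin: centre of its underside.
Things that resemble listed ones, but are neither listed nor needed, are in the scene too. Of the things like the cup, leave any that is pink; of the rest the larger one is meant.

How it is judged:
By the outcome, as a careful person would: the job done as asked, in the order asked, and still so for the second after the job is handed in, with the robot touching nothing.
It also fails if it takes over 61 s, if anything falls off the work surface, if the arm or the gripper's body presses on something with over 40 N, if the wrist force passes 120 N, or if a joint passes its speed limit or range.

ROBOT

A 6-joint arm with a two-finger parallel gripper is mounted at the origin on the work surface. World frame = base frame: x ahead of the robot, y to its left, z up, the work surface at z = 0. Lengths are in m, angles in rad, forces in N, time in s.
With the tool pointing down it reaches from about 0.35 to 0.85 m from the base axis. Payload 8.1 kg.
Tool frame: the origin (TCP) lies on the centre line of the jaws, within the pads' length; the fingertips stand robot.tips_ahead ahead of it and the grasp point (between the pads) lies 8 mm behind it (robot.tips_ahead is the distance from the TCP to the fingertips, in m); z points along the fingers, y is the direction in which the jaws open and shut (so a half turn about z gives the same grasp; the last joint's range is limited). The gripper opens to 93 mm and grips with 3 to 60 N. Pads are 15 mm wide; open, the fingers measure 128 mm over their backs; the gripper's body (75 mm by 188 mm) begins 65 mm behind the grasp point.
Start: joints at [-1.337, 0.13, 1.488, -0, 1.523, -0.085], TCP at [0.188, -0.57, 0.23] pointing down, gripper open.
Joint ranges: [-2.96, 2.96], [-0.89, 2.26], [0.02, 2.5], [-1.34, 4.48], [0, 2.73], [-2.66, 2.66]. Speed limits (rad/s): [2.39, 2.39, 2.79, 3.14, 3.14, 3.14].

INTERFACE

Orientations are given as a rotation vector (axis times angle).
In Python, from plant import monitor, eyes, job, robot gives the robot as it stands.
- The arm moves only by the tool servo_tool, never from a script. Its argument "plan" is a list that holds one entry, the list of rows, each a list of 7 numbers: the closure, from -1 (fully open) to 1 (shut), so that 0 is half open, then the shift along the world's x, y, z in mm, then the turn, a rotation vector about the world's x, y, z in rad. In form: [[[hand, dx, dy, dz, ax, ay, az], ...]]. A call has 1 to 12 rows; each row shifts and turns the commanded pose from where the row before left it; what a row does not reach is not made up. A row lasts 1/10 s, in which the tool goes at most 50 mm and 8.59 degrees, less where a joint would pass 70% of its speed; a pose out of reach is approached as far as the arm can. A call with a gripper value outside its range is refused whole. The fingers move at their own pace and stop on an object; "force" is the grip in N (left out, the last holds). Time passes only in rows, so rows that do not move let the fingers close. It gives the time, the measured TCP pose, the force and the opening at its end, in the units of the state.
- monitor.read_state(): the state, without advancing time (a new reading comes with each control period).
- eyes.read_camera(name): name is "side" or "top" or "wrist"; returns the picture (480x640x3 uint8, red, green, blue); there is no depth.
- eyes.camera_info(name): a dict with "mtx" (3x3 intrinsics, pixels), "D" ([k1, k2, p1, p2, k3] as OpenCV has them; the pictures are not rectified), "R" (3x3) and "t" (3): a world point X has camera coordinates R X + t. Camera axes: x right, y down, z forward; pixel columns grow to the right and rows downward; lengths in m; the calibration is good to about 2 mm. A picture is of the moment at which its call begins: read the wrist's pose just before it. camera_info takes no time and is no camera call; for the wrist camera it gives the pose at the moment of the call.
- job.close_job(): hands the job in, once; it reports no verdict.
The state is a dict: "t": time; "q": joint angles; "dq": joint speeds; "joint_torque": joint torques, N m; "tool_pos": TCP position; "orientation": TCP orientation; "force": force on the tool from outside, world axes, zero at the start; "wrist_torque": the same for the moment, N m; "opening": finger opening in m.
Only numpy, scipy, OpenCV 4.12 (cv2) and the standard library are available. Lean on these libraries where they do the work, as an engineer would, in place of code of your own. Each camera call takes 0.05 s, during which the arm holds its last target. There are 200 camera calls.

## Working session

There is one attempt and no reset: what is moved stays moved. The work goes in short steps, Python scripts to look and compute and a tool call to move; the robot and the scene stay as the last step left them, time stands still between calls to the robot, and variables do not carry over. Pictures are saved under pics/ and viewed, about 8 in all and at most 12, crops included, and the job is handed in when it is done.

Besides the shell and the picture viewer there is one more tool, called by a JSON object that holds its "op" and its "data". servo_tool: Moves the arm, as the interface text tells. Its arguments: {"type":"object","properties":{"plan":{"type":"array"},"force":{"type":"number"}},"required":["plan"]}

```bash
mkdir -p pics; ls
python3 - <<'E'
from plant import monitor, eyes, job, robot
import cv2
print(robot.tips_ahead, monitor.read_state())
for n in("top","side"):
    im=eyes.read_camera(n); cv2.imwrite(f"pics/{n}0.png",im[:,:,::-1])
    i=eyes.camera_info(n); print(n,i)
E
```

```text
pics
0.011 {'t': 0.0, 'q': array([-1.33739685e+00,  1.31165535e-01,  1.48927120e+00, -1.24131627e-06,
        1.52299381e+00, -8.54262497e-02]), 'dq': array([-0.00131869,  0.00041713,  0.0002004 , -0.00123714,  0.00013813,
       -0.00124935]), 'joint_torque': array([ 4.45714550e-04, -5.59839070e+01, -4.91758382e+01,  7.68999243e-02,
        3.51299671e-02, -1.67658050e-04]), 'tool_pos': array([ 0.1879499 , -0.56922664,  0.22858926]), 'orientation': array([-3.09994976e+00, -4.98400995e-01,  2.15217275e-04]), 'force': array([-1.04755978,  0.6112475 , -0.37619695]), 'wrist_torque': array([-0.02346013,  0.01883752, -0.03657235]), 'opening': 0.0930340270716945}
top {'mtx': array([[599.98685429,   0.        , 312.75794329],
       [  0.        , 599.98685429, 241.49502725],
       [  0.        ,   0.        ,   1.        ]]), 'D': array([-0.18339703,  0.        ,  0.        ,  0.        ,  0.        ]), 'R': array([[ 1.80012261e-02, -9.99837809e-01,  5.58879419e-04],
       [-9.95068763e-01, -1.79698888e-02, -9.75460944e-02],
       [ 9.75403163e-02,  1.19982585e-03, -9.95230851e-01]]), 't': array([-0.01362344,  0.6178109 ,  1.61605853])}
side {'mtx': array([[499.12076738,   0.        , 322.02297302],
       [  0.        , 499.12076738, 239.90495456],
       [  0.        ,   0.        ,   1.        ]]), 'D': array([-0.0331814,  0.       ,  0.       ,  0.       ,  0.       ]), 'R': array([[ 0.99894786, -0.04412624,  0.01249166],
       [-0.01867385, -0.64016222, -0.76801277],
       [ 0.0418862 ,  0.76697145, -0.64031269]]), 't': array([-0.60645347,  0.1480213 ,  1.56205494])}
```

View pics/top0.png

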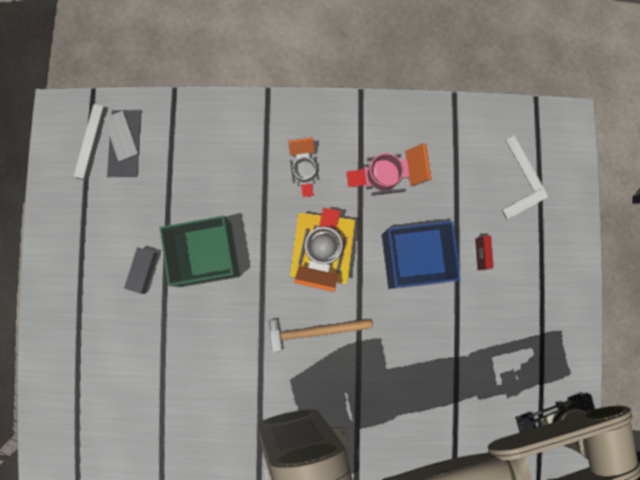

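View pics/side0.png

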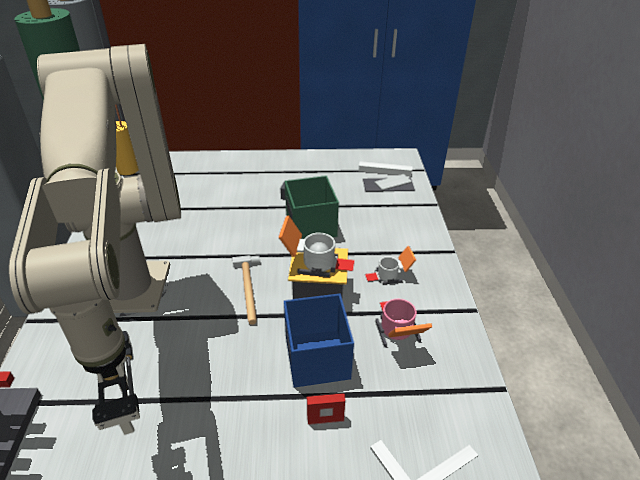

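Cup-like things: the grey one with the ball on the yellow stand (top 324,244), a small grey one (305,168), and a pink one (386,172). The pink one is excluded. Of the two grey ones, the larger is the one on the stand. I'll confirm this in a crop.

Run:
```python
import cv2
im=cv2.imread("pics/top0.png")[130:300,155:365]
cv2.imwrite("pics/c1.png",cv2.resize(im,None,fx=3.5,fy=3.5,interpolation=cv2.INTER_CUBIC))
```

```text
(no output)
```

View pics/c1.png

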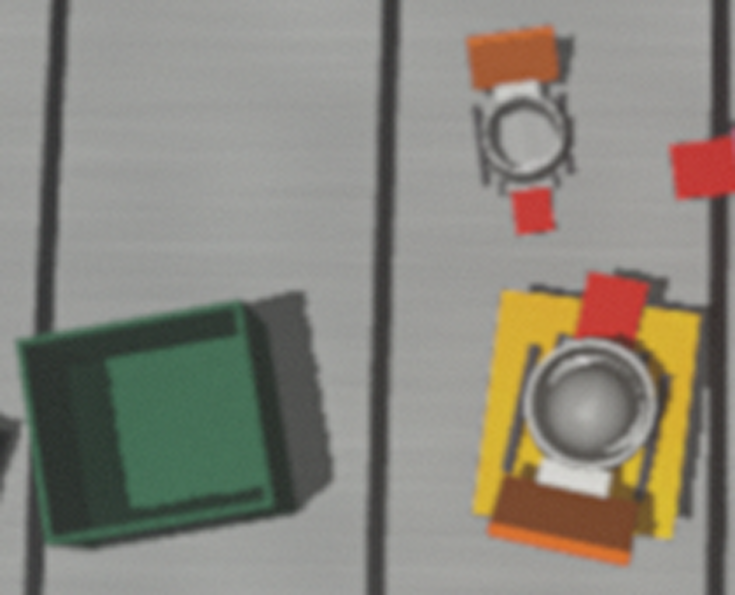

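The crop confirms it: the grey cup with the ball on the stand (crop 590,402) is the larger one, with its handle toward the robot. The green bin is at the left of the row. Next I fit the poses from the marked points.

```bash
cat > h.py <<'E'
import numpy as np,cv2
from scipy.optimize import least_squares
def proj(X,i):
    return cv2.projectPoints(np.array(X,float).reshape(-1,1,3),cv2.Rodrigues(i["R"])[0],i["t"],i["mtx"],i["D"])[0][:,0]
def place(p,L):
    c,s=np.cos(p[2]),np.sin(p[2]); return np.array(L,float)@np.array([[c,s,0],[-s,c,0],[0,0,1]])+[p[0],p[1],0]
def fit(L,uv,i,g):
    L=np.array(L)/1000.; r=least_squares(lambda p:(proj(place(p,L),i)-uv).ravel(),g)
    return r.x,np.round(r.fun.reshape(-1,2),2).tolist()
E
python3 - <<'E'
from h import *
from plant import eyes,monitor
i=eyes.camera_info("top"); f=lambda a:np.array(a)/3.5+[155,130]-0.35
b=fit([[77,85,150],[77,-85,150],[-77,85,150],[-77,-85,150]],f([[18,340],[243,301],[50,546],[273,507]]),i,[.6,.3,0])
s=fit([[85,75,110],[85,-75,110],[-85,75,110],[-85,-75,110]],f([[503,290],[703,312],[473,515],[671,540]]),i,[.6,0,0])
c=fit([[0,0,192],[104,23,120],[104,-23,120],[-109.2,50,236],[-109.2,-50,236]],f([[590,402],[587,272],[650,284],[488,535],[630,565]]),i,[.6,0,0])
for n,o in zip("bsc",(b,s,c)): print(n,o)
# overlay in side
j=eyes.camera_info("side"); im=cv2.imread("pics/side0.png")
for p,L,col in((b[0],[[77,85,150],[77,-85,150],[-77,85,150],[-77,-85,150],[77,-85,0]],(255,255,255)),(s[0],[[85,75,110],[85,-75,110],[-85,75,110],[-85,-75,110]],(255,0,255)),(c[0],[[0,46,192],[0,-46,192],[46,0,192],[-46,0,192],[104,23,120],[104,-23,120],[-109.2,50,236],[-109.2,-50,236],[-91.5,0,217.6]],(0,255,0))):
    for q in proj(place(p,np.array(L)/1000),j): im=cv2.circle(im,(int(q[0]*16),int(q[1]*16)),16,col,-1,cv2.LINE_AA,4)
cv2.imwrite("pics/s1.png",cv2.resize(im[170:300,265:425],None,fx=4.5,fy=4.5))
E
```

```text
b (array([0.57763613, 0.29519963, 0.18844151]), [[-0.13, -0.06], [-0.04, -0.19], [-0.61, 0.06], [0.76, 0.18]])
s (array([ 0.59394599, -0.02835291, -0.1108171 ]), [[-0.08, -0.32], [-0.51, 0.69], [-0.06, -0.31], [0.65, -0.05]])
c (array([ 0.59494007, -0.02938969, -0.19584067]), [[0.29, 0.06], [0.41, -0.88], [-0.36, -0.59], [-0.37, 0.47], [0.05, 0.8]])
```

View pics/s1.png

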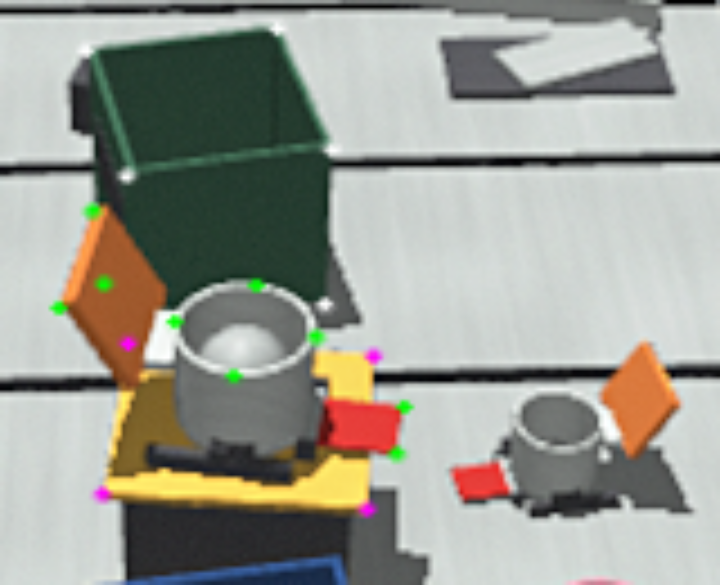

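The overlay on the side view agrees with the top fit to about 1–2 px for the cup, the stand and the bin. Next I plan the grasp.

```bash
cat >> h.py <<'E'
from scipy.spatial.transform import Rotation as Ro
CUP=np.array([.5949,-.0294,-.196]); BIN=np.array([.5776,.2952,.1884])
def grasp(p,z0,back=0.,loc=(-91.5,0,107.6)):
    "TCP pose for a cup at p (x,y,yaw), origin height z0, backed off along the plate (m)"
    y=np.array([np.cos(np.pi/6),0,.5]); z=np.array([.5,0,-np.cos(np.pi/6)])
    R=Ro.from_euler('z',p[2])*Ro.from_matrix(np.c_[np.cross(y,z),y,z])
    pos=place(p,np.array([loc])/1000)[0]+[0,0,z0]+R.apply([0,0,.008-back]); return pos,R
def delta(pos,R,s):
    "shift in mm and turn to the target from the state s"
    return np.round((pos-s["tool_pos"])*1000,1),np.round((R*Ro.from_rotvec(s["orientation"]).inv()).as_rotvec(),4)
E
python3 - <<'E'
from h import *
from plant import monitor
s=monitor.read_state()
for a in((CUP,.11,.1),(CUP,.11,0),(BIN,.108,0)): print(grasp(*a)[0],*delta(*grasp(*a),s))
E
```

```text
[ 0.46003266 -0.00262222  0.29727434] [272.1 566.6  68.6] [-0.3644 -0.4119  1.0306]
[ 0.50907533 -0.0123596   0.2106718 ] [321.1 556.9 -18. ] [-0.3644 -0.4119  1.0306]
[0.4916483  0.27881235 0.2086718 ] [303.7 848.1 -20. ] [-0.2905 -0.4934  1.4046]
```

{"op": "servo_tool", "data": {"plan": [[[-0.2,11.3,23.6,6,-0.0152,-0.0172,0.0429],[-0.2,11.3,23.6,6,-0.0152,-0.0172,0.0429],[-0.2,11.3,23.6,6,-0.0152,-0.0172,0.0429],[-0.2,11.3,23.6,6,-0.0152,-0.0172,0.0429],[-0.2,11.3,23.6,6,-0.0152,-0.0172,0.0429],[-0.2,11.3,23.6,6,-0.0152,-0.0172,0.0429],[-0.2,11.3,23.6,6,-0.0152,-0.0172,0.0429],[-0.2,11.3,23.6,6,-0.0152,-0.0172,0.0429],[-0.2,11.3,23.6,6,-0.0152,-0.0172,0.0429],[-0.2,11.3,23.6,6,-0.0152,-0.0172,0.0429],[-0.2,11.3,23.6,6,-0.0152,-0.0172,0.0429],[-0.2,11.3,23.6,6,-0.0152,-0.0172,0.0429]]], "force": 60}}

```text
t: 1.3
tool_pos: [0.3239, -0.2854, 0.3015]
orientation: [2.667, 1.189, 0.255]
force: [0.1, -0.3, 0.4]
opening: 0.0558
```

{"op": "servo_tool", "data": {"plan": [[[-0.2,11.3,23.6,0,-0.0152,-0.0172,0.0429],[-0.2,11.3,23.6,0,-0.0152,-0.0172,0.0429],[-0.2,11.3,23.6,0,-0.0152,-0.0172,0.0429],[-0.2,11.3,23.6,0,-0.0152,-0.0172,0.0429],[-0.2,11.3,23.6,0,-0.0152,-0.0172,0.0429],[-0.2,11.3,23.6,0,-0.0152,-0.0172,0.0429],[-0.2,11.3,23.6,0,-0.0152,-0.0172,0.0429],[-0.2,11.3,23.6,0,-0.0152,-0.0172,0.0429],[-0.2,11.3,23.6,0,-0.0152,-0.0172,0.0429],[-0.2,11.3,23.6,0,-0.0152,-0.0172,0.0429],[-0.2,11.3,23.6,0,-0.0152,-0.0172,0.0429],[-0.2,0,0,0,0,0,0]]]}}

```text
t: 2.5
tool_pos: [0.4483, -0.0245, 0.3008]
orientation: [2.136, 1.68, 0.447]
force: [-0.1, 0.0, -0.4]
opening: 0.0556
```

Run:
```python
from h import *
from plant import monitor,eyes
s=monitor.read_state(); print(s["t"],s["q"],s["opening"],s["force"])
for b in(.1,0): print(*delta(*grasp(CUP,.11,b),s))
cv2.imwrite("pics/w1.png",eyes.read_camera("wrist")[:,:,::-1])
```

```text
2.5 [-0.13922076 -0.87158748  2.21307524 -0.03752401  1.29611771  0.09976448] 0.05560411353623793 [-0.11080938  0.02305978 -0.38287689]
[11.8 21.9 -3.5] [-0.0154 -0.0154  0.039 ]
[ 60.8  12.1 -90.1] [-0.0154 -0.0154  0.039 ]
```

View pics/w1.png

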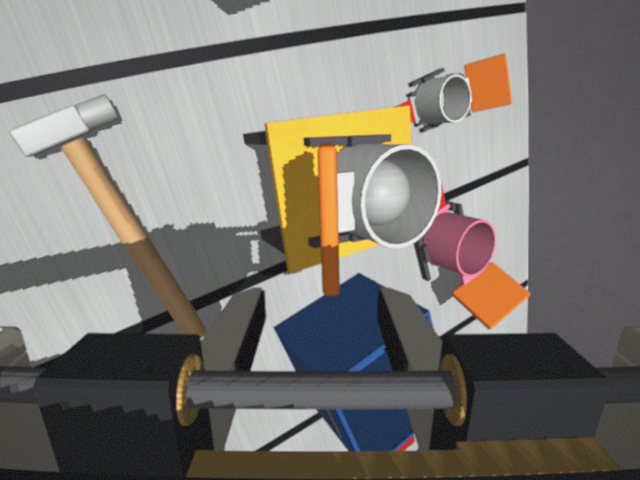

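The wrist view shows the plate edge-on at column 328, centred between the jaws and aligned with them. I correct the position and descend along the plate.

{"op": "servo_tool", "data": {"plan": [[[-0.2,6,11,-1.7,-0.0077,-0.0077,0.0195],[-0.2,6,11,-1.7,-0.0077,-0.0077,0.0195],[-0.2,5.4,-1.1,-9.6,0,0,0],[-0.2,5.4,-1.1,-9.6,0,0,0],[-0.2,5.4,-1.1,-9.6,0,0,0],[-0.2,5.4,-1.1,-9.6,0,0,0],[-0.2,5.4,-1.1,-9.6,0,0,0],[-0.2,5.4,-1.1,-9.6,0,0,0],[-0.2,5.4,-1.1,-9.6,0,0,0],[-0.2,5.4,-1.1,-9.6,0,0,0],[-0.2,5.4,-1.1,-9.6,0,0,0],[-0.2,0,0,0,0,0,0]]]}}

```text
t: 3.75
tool_pos: [0.5083, -0.0149, 0.2095]
orientation: [2.092, 1.709, 0.455]
force: [-0.5, 0.7, -0.8]
opening: 0.0555
```

Run:
```python
from h import *
from plant import monitor,eyes
s=monitor.read_state(); print(s["t"],s["q"],s["opening"],s["force"])
print(*delta(*grasp(CUP,.11,0),s))
a=eyes.read_camera("wrist")[:,:,::-1]; b=eyes.read_camera("side")[:,:,::-1]
b=cv2.resize(b[160:340,225:405],(480,480),interpolation=cv2.INTER_CUBIC)
cv2.imwrite("pics/w2.png",cv2.resize(np.hstack([a,b]),(800,343),interpolation=cv2.INTER_AREA))
```

```text
3.75 [-0.0899706  -0.6528599   2.26418155 -0.06561351  1.01267426  0.13081091] 0.05552454177954652 [-0.47301758  0.7407677  -0.81933311]
[0.8 2.6 1.1] [ 0.0001 -0.0024  0.0049]
```

View pics/w2.png

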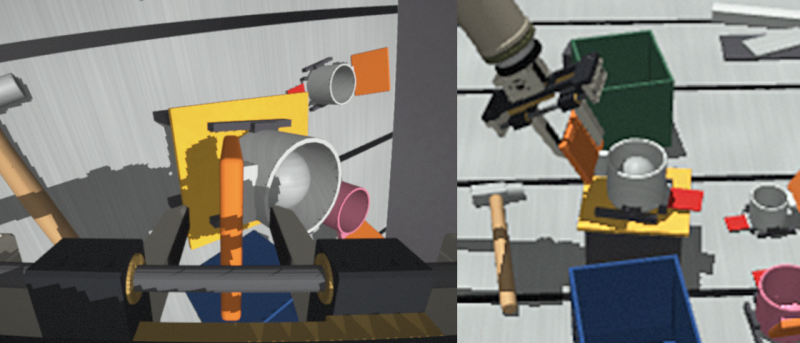

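The plate lies centred between the fingers. I make the last small correction, close, then do a small lift.

{"op": "servo_tool", "data": {"plan": [[[-0.2,0.8,2.6,1,0,0,0],[1,0,0,0,0,0,0],[1,0,0,0,0,0,0],[1,0,0,0,0,0,0],[1,0,0,0,0,0,0],[1,0,0,0,0,0,0],[1,0,0,0,0,0,0],[1,0,0,0,0,0,0],[1,0,0,0,0,0,0]]], "force": 60}}

```text
t: 4.75
tool_pos: [0.5091, -0.0122, 0.2121]
orientation: [2.091, 1.708, 0.457]
force: [-1.1, 0.1, -2.0]
opening: 0.0118
```

{"op": "servo_tool", "data": {"plan": [[[1,0,0,2,0,0,0],[1,0,0,4,0,0,0],[1,0,0,6,0,0,0],[1,0,0,8,0,0,0],[1,0,0,10,0,0,0],[1,0,0,12,0,0,0],[1,0,0,12,0,0,0],[1,0,0,10,0,0,0],[1,0,0,10,0,0,0],[1,0,0,8,0,0,0],[1,0,0,4,0,0,0],[1,0,0,0,0,0,0]]]}}

```text
t: 5.95
tool_pos: [0.5098, -0.0123, 0.2996]
orientation: [2.089, 1.707, 0.459]
force: [-0.2, 0.1, -3.1]
opening: 0.0112
```

Run:
```python
from h import *
from plant import monitor,eyes
s=monitor.read_state(); print(s["t"],s["q"],s["opening"],s["force"],s["wrist_torque"])
print(*delta(*grasp(CUP,.196,0),s)); print(*delta(*grasp(BIN,.196,0),s))
b=eyes.read_camera("side")[:,:,::-1]; a=eyes.read_camera("top")[:,:,::-1]
b=cv2.resize(b[160:310,225:425],(800,600),interpolation=cv2.INTER_CUBIC)
cv2.imwrite("pics/s2.png",b); cv2.imwrite("pics/t2.png",a)
```

```text
5.95 [-0.08169318 -0.67300397  2.11503702 -0.06467831  1.17816033  0.12793625] 0.011249268031671275 [-0.23440602  0.14970498 -3.0622222 ] [ 0.16404084  0.76073768 -0.03909071]
[-0.7 -0.  -3. ] [0.0004 0.0016 0.0049]
[-18.1 291.1  -3. ] [1.000e-04 1.600e-03 3.893e-01]
```

View pics/s2.png

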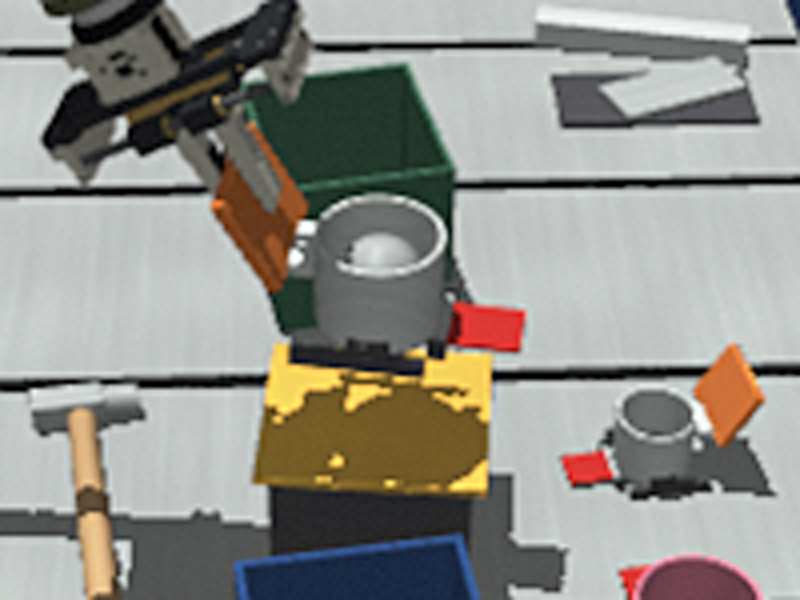

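The cup is held level with the ball inside, and clear of the stand. I carry it to above the green bin.

{"op": "servo_tool", "data": {"plan": [[[1,0,4,0,0,0,0.005],[1,0,8,0,0,0,0.011],[1,-1,12,0,0,0,0.016],[1,-1,14,0,0,0,0.019],[1,-1,14,0,0,0,0.019],[1,-1,14,0,0,0,0.019],[1,-1,14,0,0,0,0.019],[1,-1,14,0,0,0,0.019],[1,-1,14,0,0,0,0.019],[1,-1,14,0,0,0,0.019],[1,-1,14,0,0,0,0.019],[1,-1,14,0,0,0,0.019]]]}}

```text
t: 7.25
tool_pos: [0.4991, 0.1393, 0.2987]
orientation: [1.923, 1.931, 0.518]
force: [-1.0, 0.1, -3.0]
opening: 0.0119
```

{"op": "servo_tool", "data": {"plan": [[[1,-1,14,0,0,0,0.019],[1,-1,14,0,0,0,0.019],[1,-1,14,0,0,0,0.019],[1,-1,14,0,0,0,0.019],[1,-1,14,0,0,0,0.019],[1,-1,14,0,0,0,0.019],[1,-1,14,0,0,0,0.019],[1,-1,14,0,0,0,0.019],[1,-1,12,0,0,0,0.016],[1,0,10,0,0,0,0.013],[1,0,6,0,0,0,0.007],[1,0,0,0,0,0,0]]]}}

```text
t: 8.45
tool_pos: [0.4905, 0.2783, 0.2987]
orientation: [1.751, 2.123, 0.569]
force: [-0.6, 0.1, -3.9]
opening: 0.0115
```

Run:
```python
from h import *
from plant import monitor,eyes
s=monitor.read_state(); print(s["t"],s["q"],s["opening"],s["force"],s["wrist_torque"])
print(*delta(*grasp(BIN,.196,0),s)); print(*delta(*grasp(BIN,.108,0),s))
b=eyes.read_camera("side")[:,:,::-1].copy(); a=eyes.read_camera("top")[:,:,::-1].copy()
z=.199+(s["tool_pos"][2]-.2996)
d=s["tool_pos"]-grasp(BIN,z,0)[0]; p=BIN+[d[0],d[1],0]
cv2.imwrite("pics/t3raw.png",a); 
L=np.array([[0,46,82],[0,-46,82],[46,0,82],[-46,0,82],[104,23,10],[104,-23,10],[-109.2,50,126],[-109.2,-50,126]])/1000+[0,0,z]
out=[]
for im,n,(u,v) in((a,"top",(150,170)),(b,"side",(260,130))):
    im=cv2.resize(im[v:v+150,u:u+100],None,fx=4,fy=4,interpolation=cv2.INTER_CUBIC)
    for q in proj(place(p,L),eyes.camera_info(n)): cv2.circle(im,tuple(int(k) for k in (q-[u,v])*4),2,(0,255,255),-1)
    out.append(im)
cv2.imwrite("pics/m3.png",np.hstack(out))
```

```text
8.45 [ 0.53517845 -0.46223287  1.98053469 -0.18784813  1.13203279  0.38137468] 0.011500820087891037 [-0.6334111   0.12361644 -3.93331627] [-0.20452038  0.80669443  0.02482374]
[ 1.2  0.5 -2. ] [ 0.0002  0.0004 -0.0026]
[  1.2   0.5 -90. ] [ 0.0002  0.0004 -0.0026]
```

View pics/m3.png

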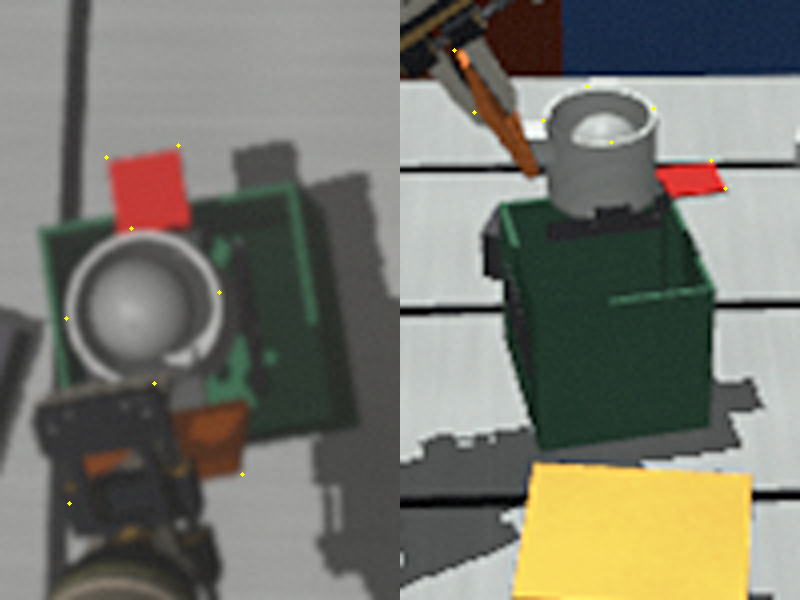

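The cup is over the mouth within about 2 mm, with the red tab beyond the far rim. I lower it in two calls and watch the force.

{"op": "servo_tool", "data": {"plan": [[[1,1,0.5,-3,0,0,-0.0026],[1,1,0,-6,0,0,0],[1,0,0,-8,0,0,0],[1,0,0,-8,0,0,0],[1,0,0,-8,0,0,0],[1,0,0,-8,0,0,0],[1,0,0,-7,0,0,0],[1,0,0,-6,0,0,0],[1,0,0,-6,0,0,0],[1,0,0,-5,0,0,0],[1,0,0,0,0,0,0]]]}}

```text
t: 9.65
tool_pos: [0.4928, 0.2783, 0.2339]
orientation: [1.754, 2.119, 0.569]
force: [0.1, 1.2, -1.4]
opening: 0.0117
```

{"op": "servo_tool", "data": {"plan": [[[1,0,0,-4,0,0,0],[1,0,0,-4,0,0,0],[1,0,0,-4,0,0,0],[1,0,0,-4,0,0,0],[1,0,0,-4,0,0,0],[1,0,0,-3,0,0,0],[1,0,0,-2,0,0,0],[1,0,0,0,0,0,0],[1,0,0,0,0,0,0],[1,0,0,0,0,0,0],[1,0,0,0,0,0,0],[1,0,0,0,0,0,0]]]}}

```text
t: 10.85
tool_pos: [0.4923, 0.2781, 0.2085]
orientation: [1.755, 2.119, 0.568]
force: [-3.8, -1.2, -0.8]
opening: 0.0115
```

Run:
```python
from h import *
from plant import monitor,eyes
s=monitor.read_state(); print(s["t"],s["opening"],s["force"],s["wrist_torque"])
print(*delta(*grasp(BIN,.108,0),s))
out=[]
for n,(u,v) in(("top",(150,170)),("side",(260,130))):
    im=eyes.read_camera(n)[:,:,::-1]
    out.append(cv2.resize(im[v:v+150,u:u+100],None,fx=4,fy=4,interpolation=cv2.INTER_CUBIC))
cv2.imwrite("pics/m4.png",np.hstack(out))
```

```text
10.85 0.011544614952470644 [-3.76937252 -1.22910211 -0.82796093] [-0.20659247  0.78988951  0.00317847]
[-0.7  0.7  0.1] [0.0003 0.0001 0.0009]
```

View pics/m4.png

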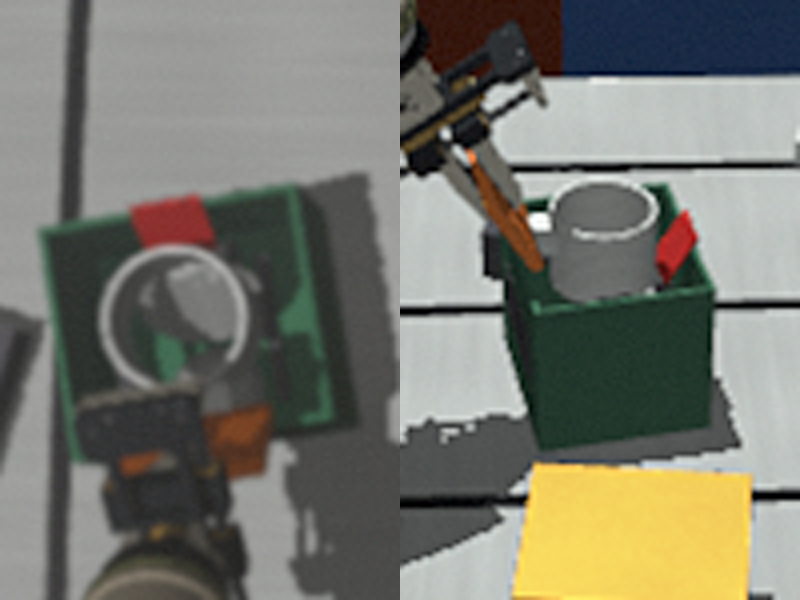

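The tab is pushed up steeply by the far rim and the bottom is open. The bin floor shows through the tube, and the ball no longer sits in it. I raise the cup slowly and check.

{"op": "servo_tool", "data": {"plan": [[[1,0,0,0,0,0,0],[1,0,0,0,0,0,0],[1,0,0,0,0,0,0],[1,0,0,3,0,0,0],[1,0,0,4,0,0,0],[1,0,0,4,0,0,0],[1,0,0,4,0,0,0],[1,0,0,5,0,0,0],[1,0,0,6,0,0,0],[1,0,0,7,0,0,0],[1,0,0,8,0,0,0],[1,0,0,8,0,0,0]]]}}

```text
t: 12.15
tool_pos: [0.4928, 0.2782, 0.2588]
orientation: [1.754, 2.119, 0.569]
force: [0.8, -0.1, -2.7]
opening: 0.0117
```

{"op": "servo_tool", "data": {"plan": [[[1,0,0,8,0,0,0],[1,0,0,8,0,0,0],[1,0,0,8,0,0,0],[1,0,0,8,0,0,0],[1,0,0,6,0,0,0],[1,0,0,3,0,0,0],[1,0,0,0,0,0,0]]]}}

```text
t: 12.85
tool_pos: [0.4927, 0.2783, 0.2995]
orientation: [1.754, 2.119, 0.569]
force: [-0.1, -0.2, -3.7]
opening: 0.0116
```

Run:
```python
from h import *
from plant import monitor,eyes
s=monitor.read_state(); print(s["t"],s["opening"],s["force"],s["wrist_torque"])
print(*delta(*grasp(CUP,.196,0),s)); print(*delta(*grasp(CUP,.112,0),s))
out=[]
for n,(u,v) in(("top",(150,170)),("side",(260,130))):
    im=eyes.read_camera(n)[:,:,::-1]
    out.append(cv2.resize(im[v:v+150,u:u+100],None,fx=4,fy=4,interpolation=cv2.INTER_CUBIC))
cv2.imwrite("pics/m5.png",np.hstack(out))
```

```text
12.85 0.011625989001872797 [-0.14804268 -0.16244227 -3.73666303] [-0.21005783  0.58699892 -0.02643058]
[  16.4 -290.7   -2.8] [-0.      0.0015 -0.3836]
[  16.4 -290.7  -86.8] [-0.      0.0015 -0.3836]
```

View pics/m5.png

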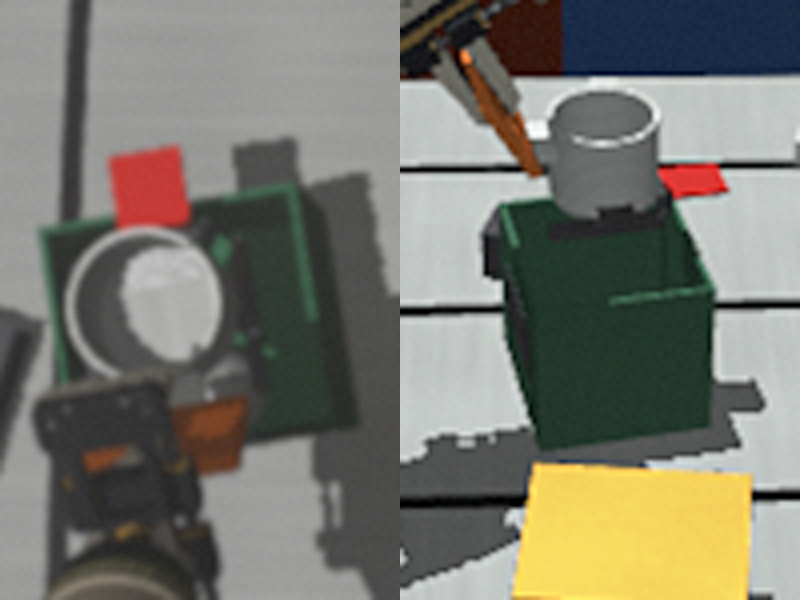

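The cup is empty, its bottom has shut again and it is upright; the ball stayed in the bin. I return it to the stand.

{"op": "servo_tool", "data": {"plan": [[[1,0,-4,0,0,0,-0.005],[1,0,-8,0,0,0,-0.011],[1,1,-12,0,0,0,-0.016],[1,1,-14,0,0,0,-0.019],[1,1,-14,0,0,0,-0.0185],[1,1,-14,0,0,0,-0.0185],[1,1,-14,0,0,0,-0.0185],[1,1,-14,0,0,0,-0.0185],[1,1,-14,0,0,0,-0.0185],[1,1,-14,0,0,0,-0.0185],[1,1,-14,0,0,0,-0.0185],[1,1,-14,0,0,0,-0.0185]]]}}

```text
t: 14.15
tool_pos: [0.5026, 0.127, 0.2989]
orientation: [1.938, 1.913, 0.513]
force: [0.0, 0.3, -2.8]
opening: 0.0117
```

{"op": "servo_tool", "data": {"plan": [[[1,1,-14,0,0,0,-0.0185],[1,1,-14,0,0,0,-0.0185],[1,1,-14,0,0,0,-0.0185],[1,1,-14,0,0,0,-0.0185],[1,1,-14,0,0,0,-0.0185],[1,1,-14,0,0,0,-0.0185],[1,0,-14,0,0,0,-0.0185],[1,0,-14,0,0,0,-0.0185],[1,0,-12,0,0,0,-0.016],[1,0,-10,0,0,0,-0.013],[1,0,-6,0,0,0,-0.007],[1,0,0,0,0,0,0]]]}}

```text
t: 15.35
tool_pos: [0.5085, -0.0125, 0.2988]
orientation: [2.087, 1.712, 0.459]
force: [0.1, 0.3, -2.2]
opening: 0.0115
```

Run:
```python
from h import *
from plant import monitor,eyes
s=monitor.read_state(); print(s["t"],s["q"],s["tool_pos"],s["force"],s["wrist_torque"])
print(*delta(*grasp(CUP,.196,0),s))
```

```text
15.35 [-0.08492901 -0.67714459  2.11860807 -0.06063353  1.17923885  0.11985933] [ 0.50851572 -0.01250624  0.29881261] [ 0.08455625  0.30057154 -2.20749875] [0.07423046 0.62946536 0.01188837]
[ 0.6  0.1 -2.1] [0.0004 0.0006 0.0006]
```

Contact is expected at a TCP height of about 0.212. I lower to just above it, then creep.

{"op": "servo_tool", "data": {"plan": [[[1,0,0,-4,0,0,0],[1,0,0,-8,0,0,0],[1,0,0,-10,0,0,0],[1,0,0,-10,0,0,0],[1,0,0,-10,0,0,0],[1,0,0,-10,0,0,0],[1,0,0,-10,0,0,0],[1,0,0,-8,0,0,0],[1,0,0,-6,0,0,0],[1,0,0,-4,0,0,0],[1,0,0,-2,0,0,0],[1,0,0,0,0,0,0]]]}}

```text
t: 16.55
tool_pos: [0.5085, -0.0118, 0.2168]
orientation: [2.086, 1.713, 0.459]
force: [-0.4, -0.2, -2.7]
opening: 0.0119
```

{"op": "servo_tool", "data": {"plan": [[[1,0,0,-1,0,0,0],[1,0,0,-1,0,0,0],[1,0,0,-1,0,0,0],[1,0,0,-0.5,0,0,0],[1,0,0,0,0,0,0],[1,0,0,0,0,0,0]]]}}

```text
t: 17.15
tool_pos: [0.5086, -0.0118, 0.2134]
orientation: [2.086, 1.713, 0.46]
force: [0.1, 0.5, -2.5]
opening: 0.0116
```

{"op": "servo_tool", "data": {"plan": [[[1,0,0,-0.5,0,0,0],[1,0,0,-0.5,0,0,0],[1,0,0,-0.5,0,0,0],[1,0,0,0,0,0,0],[1,0,0,0,0,0,0]]]}}

```text
t: 17.65
tool_pos: [0.5086, -0.0118, 0.2119]
orientation: [2.086, 1.713, 0.46]
force: [-0.5, -0.4, -2.0]
opening: 0.012
```

{"op": "servo_tool", "data": {"plan": [[[1,0,0,-0.4,0,0,0],[1,0,0,-0.4,0,0,0],[1,0,0,0,0,0,0]]]}}

```text
t: 17.95
tool_pos: [0.5089, -0.0118, 0.2118]
orientation: [2.085, 1.713, 0.461]
force: [-2.9, 0.8, 4.0]
opening: 0.0115
```

The force turned upward, so the cup is on the stand. I release it and back off along the plate.

{"op": "servo_tool", "data": {"plan": [[[0.6,0,0,0,0,0,0],[0.2,0,0,0,0,0,0],[-0.1,0,0,0,0,0,0],[-0.1,0,0,0,0,0,0],[-0.1,0,0,0,0,0,0],[-0.1,0,0,0,0,0,0]]]}}

```text
t: 18.55
tool_pos: [0.5085, -0.0118, 0.2111]
orientation: [2.086, 1.713, 0.46]
force: [0.0, 0.1, -0.2]
opening: 0.0501
```

{"op": "servo_tool", "data": {"plan": [[[-0.1,-2,0.4,3.5,0,0,0],[-0.1,-4,0.8,7,0,0,0],[-0.1,-4,0.8,7,0,0,0],[-0.1,-4,0.8,7,0,0,0],[-0.1,-4,0.8,7,0,0,0],[-0.1,-4,0.8,7,0,0,0],[-0.1,-4,0.8,7,0,0,0],[-0.1,-4,0.8,7,0,0,0],[-0.1,-4,0.8,7,0,0,0],[-0.1,-4,0.8,7,0,0,0],[-0.1,-4,0.8,7,0,0,0],[-0.1,0,0,0,0,0,0]]]}}

```text
t: 19.75
tool_pos: [0.4667, -0.0033, 0.2863]
orientation: [2.084, 1.712, 0.462]
force: [0.1, 0.1, 0.7]
opening: 0.0508
```

Run:
```python
from h import *
from plant import monitor,eyes
s=monitor.read_state(); print(s["t"],s["q"],s["opening"],s["force"])
a=eyes.read_camera("top")[100:340,100:420,::-1]; b=eyes.read_camera("side")[130:370,220:440,::-1]
cv2.imwrite("pics/m6.png",cv2.resize(np.hstack([a,b]),None,fx=1.48,fy=1.48,interpolation=cv2.INTER_CUBIC))
```

```text
19.75 [-0.06604805 -0.82996727  2.2254216  -0.06888563  1.22403274  0.13544065] 0.05075502908499318 [0.0525879  0.10785218 0.65210383]
```

View pics/m6.png

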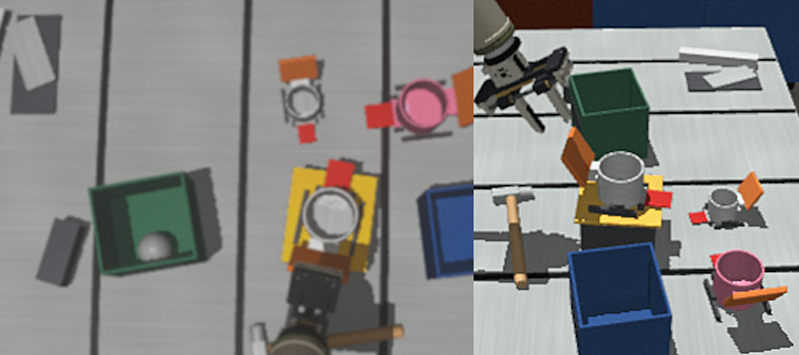

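The ball is in the green bin (155,247). The empty cup stands upright on the stand, the gripper is clear, and the hammer and tube have not moved. I hand the job in.

```bash
python3 -c "
from plant import job; print(job.close_job())"
```

```text
the job is handed in; nothing more can be done
None
```

The job is done and handed in at about 20 s of the 61 s allowed. I gripped the larger grey cup on the stand by its leaning handle and carried it level to the green bin. The far rim pressed the tab there and the bottom opened. I then set the empty cup back on its stand and backed off.

- **Ball:** the last top picture shows it on the green bin's floor.
- **Cup:** the last pictures show it empty and upright on the yellow stand, back where it started by the recorded arm positions. The bottom was seen shut after lifting it from the bin.
- **Gripper:** it is open and clear of everything, with the tool force near zero.
- **Forces:** every reading I took stayed within about 5 N. I read the force only at the end of each move, so brief peaks in between were not checked.
- **Bystanders:** the hammer and tube look unmoved. The magnet was outside the last crops, but the arm did not go near it after the start.

No check failed. The overlays disagreed with the pictures by at most about 2 to 3 mm.

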